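# Close a flower press with its four wing nuts, crosswise in two rounds

### The job

Close the flower press on the crate by turning its four wing nuts clockwise, in two rounds, each round crosswise (after each nut comes the one diagonally opposite): first turn each nut down just until it bites lightly, then go round again and bring all four up evenly firm, about three times the turning effort of the light bite. Do not overtighten any nut or disturb the other things, and let go of the press at the end.

Things in the scene. Friction and masses are not known exactly. Their poses are not given: they have to be found in the camera images.
- press: the flower press, fixed on rubber feet: a 180 x 180 mm plywood base board, packed card 36 mm thick, a top board, and four wooden screw posts. Origin at the centre of its underside on the crate top; z up. The posts stand at x, y = +-66 mm in its own axes and end 118 mm up, 5 mm over the tops of the nuts' bars, 15 mm thick
- board: the top board of the press, plywood 180 x 180 x 12 mm, springy on the packed card; origin at the centre of its underside, its top face 66 mm above the crate. A round rubber washer 50 mm wide, 4 mm thick lies under each nut
- nut1: wooden wing nut 1, corner at +x +y of the press; its two wings make one upright bar 70 mm long (along the nut's own x), 17 mm thick (across y), 32 mm tall. Under it sits a round pressure foot 44 mm wide, 10 mm high. Origin on the vertical axis, 13 mm below the bar's top, 20 mm above the foot's top, 30 mm above its underside. Numbered round the ring: 1 is diagonal to 3, 2 to 4
- nut2: wooden wing nut 2, corner at -x +y; same size, origin and axes as nut 1. All four: clockwise from above drives the foot down 10 mm per turn (the bar keeps its height) and it stays where it is left. At the start each foot hangs a hair above its washer and meets it after 0.3 to 0.85 rad, different for each and too little to see: it must be felt
- nut3: wooden wing nut 3, corner at -x -y; same size, origin and axes as nut 1. All four: running free takes about 0.015 N m; once the foot bears, each newton of clamp adds about 18 mN m and each rad turned adds about 18 N of clamp. A light bite is about 6 N of clamp (0.12 N m to turn), firm about 19 N (0.35 N m); friction varies by 15 percent
- nut4: wooden wing nut 4, corner at +x -y; same size, origin and axes as nut 1. All four: a bar may be pinched and turned, or one wing pushed round by the closed fingertips, 25 mm from the axis (5 N there is a light bite, 14 N firm). It turns 0.5 to 1.2 rad in each round; tightening a nut slackens its neighbours by a few newtons at most
- jar_mid (a point): bystander: cobalt glass jar with cork, 68 mm wide, 98 mm high; the point is half-way up
- holder_mid (a point): bystander: beige toothbrush holder with two brushes, 72 mm wide, about 185 mm high over the brushes; the point is 50 mm up
- redbox_mid (a point): bystander: red wooden box with sliding lid, 70 x 120 x 55 mm; the point is half-way up
- clipper_mid (a point): bystander: folded steel nail clipper, 60 x 12 x 11 mm; the point is half-way up

How it is judged (in metres and radians):
On the way:
1. first round done: all four nuts bite lightly at the same time (each bears on the board with 2 to 10 N) (contact force between nut1 and board between 2 and 10 N and contact force between nut2 and board between 2 and 10 N and contact force between nut3 and board between 2 and 10 N and contact force between nut4 and board between 2 and 10 N), for 0.2 s.
At the end, for the whole second after the job is handed in: all four nuts are firm: each bears on the top board with 12 to 26 N, and the gripper has let go of the press (contact force between nut1 and board between 12 and 26 N and contact force between nut2 and board between 12 and 26 N and contact force between nut3 and board between 12 and 26 N and contact force between nut4 and board between 12 and 26 N and contact force between the fingers and press below 0.1 N); the robot touches nothing.
It fails at once if a nut is overtightened: it bears on the board with more than 32 N (contact force between any of nut1, nut2, nut3, nut4 and board above 32 N).
It fails at once if not crosswise: two neighbouring nuts are ahead of both others (both over 3 N with both others under 0.5 N, or over 13 N with both others under 9.5 N) ((contact force between each of nut1, nut2 and board above 3 N and contact force between each of nut3, nut4 and board below 0.5 N) or (contact force between each of nut2, nut3 and board above 3 N and contact force between each of nut4, nut1 and board below 0.5 N) or (contact force between each of nut3, nut4 and board above 3 N and contact force between each of nut1, nut2 and board below 0.5 N) or (contact force between each of nut4, nut1 and board above 3 N and contact force between each of nut2, nut3 and board below 0.5 N) or (contact force between each of nut1, nut2 and board above 13 N and contact force between each of nut3, nut4 and board below 9.5 N) or (contact force between each of nut2, nut3 and board above 13 N and contact force between each of nut4, nut1 and board below 9.5 N) or (contact force between each of nut3, nut4 and board above 13 N and contact force between each of nut1, nut2 and board below 9.5 N) or (contact force between each of nut4, nut1 and board above 13 N and contact force between each of nut2, nut3 and board below 9.5 N)).
It fails at once if the top board is pressed by the fingers with more than 15 N (contact force between the fingers and board above 15 N).
It fails at once if the jar, toothbrush holder, red box or nail clipper is moved more than 15 mm (distance of any of jar_mid, holder_mid, redbox_mid, clipper_mid from where it was at the start of the episode above 0.015 m).
It also fails if it takes over 72 s, if anything falls off the work surface, if the arm or the gripper's body presses on something with over 40 N, if the wrist force passes 120 N, or if a joint passes its speed limit or range.

### The arm

A 6-joint arm with a two-finger parallel gripper is mounted at the origin on the work surface. World frame = base frame: x ahead of the robot, y to its left, z up, the work surface at z = 0. Lengths are in mm, angles in rad, forces in N, time in s.
With the tool pointing down it reaches from about 350 to 875 mm from the base axis. Payload 4.2 kg.
Tool frame: the origin (TCP) lies between the finger pads; the fingertips stand 8 mm ahead of it and the grasp point (between the pads) lies 11 mm behind it; z points along the fingers, y is the direction in which the jaws open and shut (so a half turn about z gives the same grasp; the last joint's range is limited). The gripper opens to 87 mm and grips with 3 to 60 N. Pads are 19 mm wide; open, the fingers measure 117 mm over their backs; the gripper's body (75 mm by 190 mm) begins 51 mm behind the grasp point.
Start: joints at [-0.952, 0.385, 0.008, 0, -1.194, -0.259], TCP at [220.069, -584.952, 230.55] pointing down, gripper open.
Joint ranges: [-3.14, 3.14], [-1.21, 2.06], [-1.07, 1.41], [-3.16, 2.05], [-2.99, -0.16], [-3.1, 3.1]. Speed limits (rad/s): [2.79, 2.79, 3.14, 3.14, 3.14, 3.14].

### API

Orientations are given as [roll, pitch, yaw] about the fixed x, y, z axes, in that order (R = Rz(yaw) Ry(pitch) Rx(roll)).
In Python, from station import telemetry, capture, ticket gives the robot as it stands. The module is installed in compiled form; this text tells all that it offers.
- The arm moves only by the shell command python3 -m pendant 'ROWS' [FORCE]. ROWS is JSON, a list of rows, each a list of 5 numbers: the shift along the tool's x, y, z in mm, then the turn about the tool's z in degrees, then the opening in per cent of the stroke, from 0 (shut) to 100 (fully open). In form: [[x, y, z, roll, gripper], ...]. A call has exactly 5 rows; each row shifts and turns the pose as measured when the row begins, along the tool's axes as they then stand; what a row does not reach is not made up. A row lasts 1/8 s, in which the tool goes at most 62.5 mm and 10.7 degrees, less where a joint would pass 70% of its speed; a pose out of reach is approached as far as the arm can. A call is refused whole if a number of a shift passes 62.5 or a number of a turn 10.7, either way. A call with a gripper value outside its range is refused whole. The fingers move at their own pace and stop on an object; FORCE is the grip in N (left out, the last holds). Time passes only in rows, so rows that do not move let the fingers close, or fill a call up. It gives the time, the measured TCP pose, the force and the opening at its end, in the units of the state.
- telemetry.get_state(): the state, without advancing time (a new reading comes with each control period).
- capture(name): name is "scene" or "side" or "wrist"; returns a dict with "image" (384x512x3 uint8, blue, green, red), "fx", "fy", "cx", "cy" (pixels), "k1" (the pictures are not rectified: a ray, as slopes to the right and down, at radius r is drawn at 1 + k1 r^2 times it, then the intrinsics apply), "view" (4x4, takes a point from world to camera coordinates). Camera axes: x right, y down, z forward; pixel columns grow to the right and rows downward; lengths in mm; the calibration is good to about 2 mm. A picture is of the moment at which its call begins. There is no depth.
- ticket.job_done(): hands the job in, once; it reports no verdict.
The state is a dict: "t": time; "qpos": joint angles; "joint_vel": joint speeds; "joint_torque": joint torques, N m; "tcp_pos": TCP position; "tool_rot": TCP orientation; "force": force on the tool from outside, world axes, zero at the start; "wrist_torque": the same for the moment, N m; "opening": finger opening in mm.
Only numpy, scipy, OpenCV 4.12 (cv2) and the standard library are available. Lean on these libraries where they do the work, as an engineer would, in place of code of your own. Each camera call takes 0.05 s, during which the arm holds its last target. There are 200 camera calls.

## Working session

There is one attempt and no reset: what is moved stays moved. The work goes in short steps, Python scripts to look and compute and a shell command to move; the robot and the scene stay as the last step left them, time stands still between calls to the robot, and variables do not carry over. Pictures are saved under pics/ and viewed, about 8 in all and at most 12, crops included, and the job is handed in when it is done.

```bash
mkdir -p pics; ls; python3 - <<'E'
from station import telemetry, capture
import cv2,numpy as np
print(telemetry.get_state())
ims=[]
for n in ["scene","side","wrist"]:
    c=capture(n); cv2.imwrite(f"pics/{n}0.png",c["image"]); print(n,[c[k] for k in("fx","fy","cx","cy","k1")]); print(np.array(c["view"]).round(3).tolist())
    ims.append(c["image"])
cv2.imwrite("pics/a.png",cv2.resize(ims[0],(800,600)))
E
```

```text
pics
{'t': 0.0, 'qpos': array([-9.52410911e-01,  3.85558823e-01,  6.59172066e-03, -5.19432196e-04,
       -1.19398909e+00, -2.58631361e-01]), 'joint_vel': array([-5.04426547e-04,  1.94552034e-03,  5.04328716e-04, -6.24536680e-04,
       -6.23368972e-04, -5.95467347e-06]), 'joint_torque': array([-2.00162194e-04, -3.90668106e+01,  1.87407178e+01,  4.22007948e+00,
        1.09123657e-02, -1.93493192e-04]), 'tcp_pos': array([ 219.85389964, -584.41316966,  229.44183807]), 'tool_rot': array([ 3.13938116e+00, -8.58855185e-05, -2.78203015e+00]), 'force': array([-0.12926583, -0.24077219, -0.19872376]), 'wrist_torque': array([ 0.0126851 , -0.00846271,  0.01448303]), 'opening': 87.28455441252486}
scene [407.30231409279224, 407.30231409279224, 255.70635898723575, 194.0947215031124, -0.06556975092469129]
[[-0.534, 0.845, -0.011, 310.712], [0.69, 0.429, -0.584, -350.617], [-0.489, -0.319, -0.812, 1652.128], [0.0, 0.0, 0.0, 1.0]]
side [476.98625752714497, 476.98625752714497, 253.3020418773704, 190.23783466120562, 0.04313142949146489]
[[-0.784, -0.62, 0.004, 479.675], [-0.322, 0.401, -0.857, 266.837], [0.53, -0.674, -0.515, 977.194], [0.0, 0.0, 0.0, 1.0]]
wrist [266.8239029254453, 266.8239029254453, 260.509147820039, 193.23371729211232, -0.045268634154197754]
[[-0.352, 0.936, 0.002, 623.124], [0.901, 0.338, 0.274, -33.658], [0.256, 0.098, -0.962, 390.815], [0.0, 0.0, 0.0, 1.0]]
```

View pics/a.png

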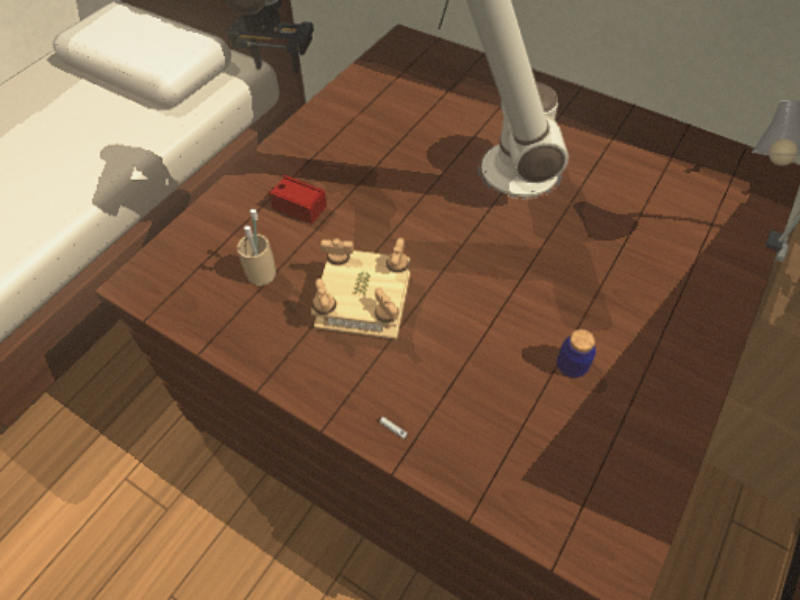

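View pics/wrist0.png

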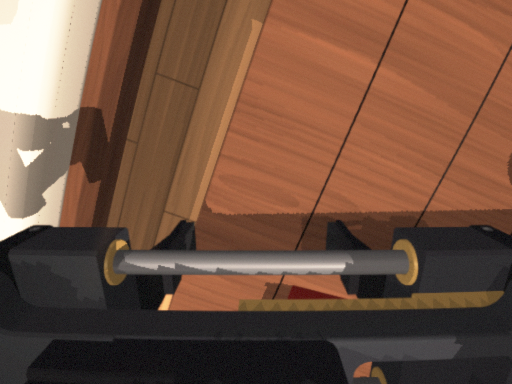

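The scene picture shows the press around (362,293) of 800x600, with the holder at (257,262), the box at (299,200), the jar at (577,355) and the clipper at (393,428). The wrist view shows only the table. Next I'll enlarge the press in both fixed cameras.

```bash
python3 - <<'E'
import cv2,numpy as np
a=cv2.imread("pics/scene0.png")[145:220,190:275]
b=cv2.imread("pics/side0.png")
A=cv2.resize(a,None,fx=8,fy=8,interpolation=cv2.INTER_CUBIC)
cv2.imwrite("pics/b.png",A); cv2.imwrite("pics/c.png",cv2.resize(b,(800,600)))
E
```

```text
(no output)
```

View pics/b.png

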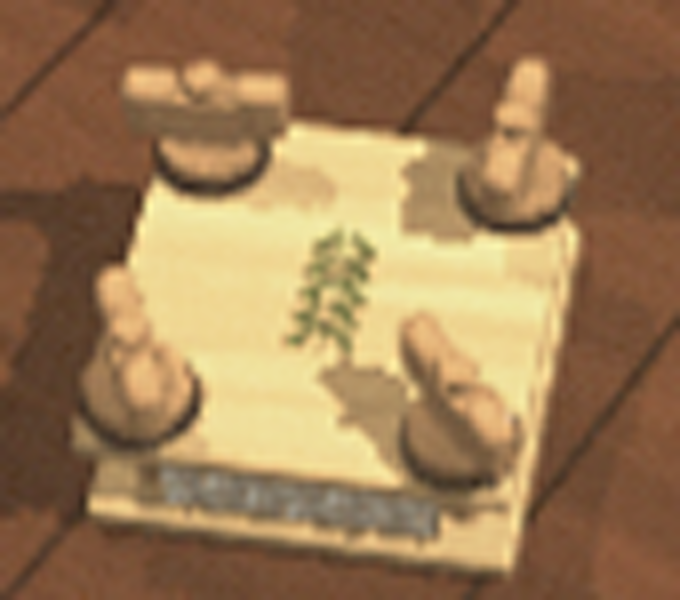

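View pics/c.png

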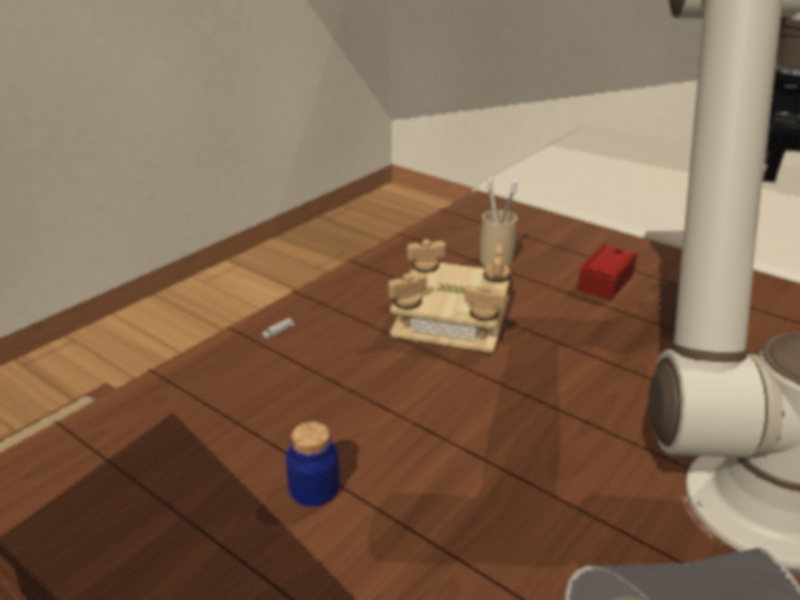

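The crop shows the four nuts and posts: post tops at about (203,70), (515,110), (125,345) and (460,392) in crop pixels. From these I'll fit the press pose and the bar headings.

```bash
cat > h.py <<'E'
import numpy as np,cv2
from scipy.optimize import least_squares
V=np.array([[-0.534,0.845,-0.011,310.712],[0.69,0.429,-0.584,-350.617],[-0.489,-0.319,-0.812,1652.128]])
def onplane(c,uv,z):
    f=np.array([[c['fx'],0,c['cx']],[0,c['fy'],c['cy']],[0,0,1.]])
    n=cv2.undistortPoints(np.float64([[uv]]),f,np.array([c['k1'],0,0,0,0]))[0,0]
    M=np.array(c['view'])[:3]; R,t=M[:,:3],M[:,3]
    o=-R.T@t; d=R.T@np.array([n[0],n[1],1]); return (o+d*(z-o[2])/d[2])[:2]
def fit(P):  # P: 4 pts any order matched to (+-66) list
    Q=np.array([[66,66],[-66,66],[-66,-66],[66,-66.]])
    f=lambda p:((np.c_[np.cos(p[2])*Q[:,0]-np.sin(p[2])*Q[:,1]+p[0],np.sin(p[2])*Q[:,0]+np.cos(p[2])*Q[:,1]+p[1]])-P).ravel()
    best=min((least_squares(f,[*P.mean(0),a]) for a in np.arange(4)*np.pi/2),key=lambda r:r.cost); return best.x,best.fun.reshape(4,2)
E
python3 - <<'E'
from h import *
from station import capture
c=capture("scene"); s=capture("side")
cr=lambda p:((np.array(p)+.5)/8-.5+[190,145])
fl=lambda p:((np.array(p)+.5)*.64-.5)
names="ABCD"
T=dict(A=(203,70),B=(517,110),C=(125,345),D=(460,392))
W=dict(A=(212,158),B=(515,195),C=(140,405),D=(460,450))
E=dict(A=((132,75),(283,85)),B=((530,68),(503,180)),C=((112,278),(142,385)),D=((418,325),(497,430)))
P={}
for n in names:
    P[n]=onplane(c,cr(T[n]),118); e=[onplane(c,cr(q),113) for q in E[n]]; d=e[1]-e[0]
    print(n,"post",P[n].round(1),"washer",onplane(c,cr(W[n]),75).round(1),"bar len",np.hypot(*d).round(1),"mid",((e[0]+e[1])/2).round(1),"ang",np.degrees(np.arctan2(d[1],d[0])).round(1))
L=np.array([P[n] for n in "ABCD"]); print([ (a+b,round(float(np.hypot(*(P[a]-P[b]))))) for a,b in("AB","BD","DC","CA","AD","BC")])
# orientation: from A ccw?
for order in ("ABDC","ACDB"):
    x,r=fit(np.array([P[n] for n in order])); print(order,x.round(3),np.abs(r).max().round(1))
for nm,p,z in(("jar top",(582,342),90),("holder base",(262,275),10),("box",(299,200),27),("clip",(393,428),6)): print(nm,onplane(c,fl(p),z).round(0))
for nm,p,z in(("jar top",(311,437),98),("box",(608,270),27),("clip",(278,327),6),("postcentersum",(426,243),118),("p",(498,250),118),("p",(408,276),118),("p",(485,289),118)): print("side",nm,onplane(s,fl(p),z).round(0))
E
```

```text
A post [ 530.2 -192. ] washer [ 539.9 -185.1] bar len 64.0 mid [ 530.4 -190.1] ang 116.7
B post [479.8 -68.7] washer [489.  -64.5] bar len 61.6 mid [482.3 -67.3] ang 22.0
C post [ 662.8 -134.4] washer [ 660.6 -134.4] bar len 55.2 mid [ 654.1 -140.6] ang 48.9
D post [612.5 -10.5] washer [611.  -12.9] bar len 59.8 mid [604.  -17.5] ang 64.0
[('AB', 133), ('BD', 145), ('DC', 134), ('CA', 145), ('AD', 199), ('BC', 194)]
ABDC [ 571.294 -101.373    2.264] 125.9
ACDB [ 571.294 -101.373   -2.742] 6.1
jar top [474. 354.]
holder base [ 633. -338.]
box [ 411. -400.]
clip [789. 116.]
side jar top [467. 355.]
side box [ 410. -412.]
side clip [790. 111.]
side postcentersum [ 651. -137.]
side p [ 535. -195.]
side p [602. -19.]
side p [478. -64.]
```

```bash
for i in 1 2 3; do python3 -m pendant '[[-38,22,-2,0,60],[-38,22,-2,0,60],[-38,22,-2,0,60],[-38,22,-2,0,60],[-38,22,-2,0,60]]' 20; done
python3 - <<'E'
from station import telemetry, capture
import cv2,json,numpy as np
c=capture("wrist"); cv2.imwrite("pics/w1.png",c["image"]); cv2.imwrite("pics/w1b.png",cv2.resize(c["image"][0:230,110:410],None,fx=2.6,fy=2.6,interpolation=cv2.INTER_CUBIC))
json.dump({k:(np.array(c[k]).tolist()) for k in c if k!="image"},open("w1.json","w"))
s=telemetry.get_state(); print(s)
E
```

```text
t: 0.88
tcp_pos: [361.1, -412.2, 238.7]
tool_rot: [3.139, -0.001, -2.788]
force: [-0.2, -0.8, 1.4]
opening: 53.1
t: 1.5
tcp_pos: [505.1, -236.8, 249.5]
tool_rot: [3.139, -0.0, -2.788]
force: [0.4, 0.2, 0.8]
opening: 51.9
t: 2.12
tcp_pos: [648.8, -61.3, 260.0]
tool_rot: [3.139, -0.0, -2.787]
force: [1.5, -0.4, 0.7]
opening: 52.2
{'t': 2.175, 'qpos': array([ 0.15740646,  0.41899225,  0.13440377, -0.00282431, -1.28422426,
       -1.36934341]), 'joint_vel': array([-0.03779999, -0.02782707, -0.07817185, -0.00464731,  0.01256324,
        0.07303576]), 'joint_torque': array([ -2.35084891, -47.50006199,  17.68785596,   4.38856065,
        -0.81257109,  -0.11326978]), 'tcp_pos': array([652.19467508, -57.46497068, 259.31669618]), 'tool_rot': array([ 3.13933344e+00,  2.48480538e-03, -2.78353173e+00]), 'force': array([3.75024767, 0.99288203, 0.88297221]), 'wrist_torque': array([ 0.13414513, -0.4930528 ,  0.04390106]), 'opening': 52.36737442845886}
```

View pics/w1b.png

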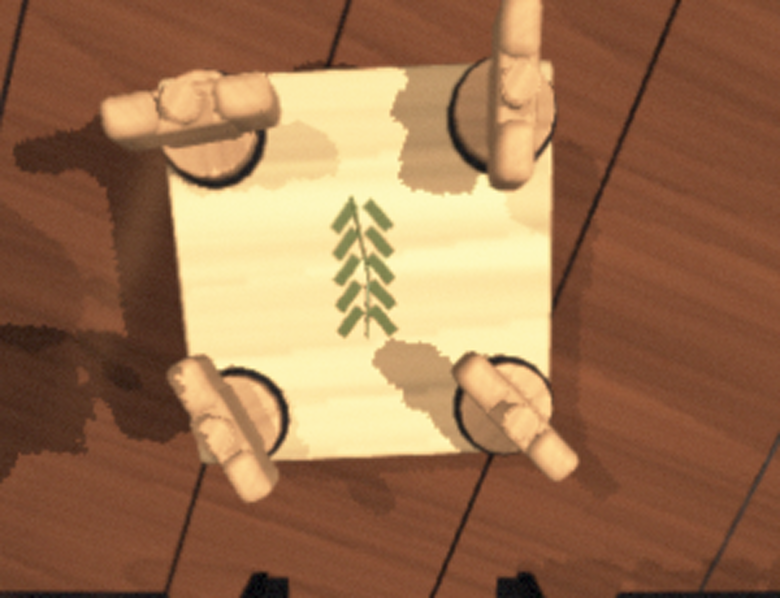

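The wrist view shows all four nuts from above: post tops at (188,97), (519,82), (217,435) and (520,420) in crop pixels. I'll refit from these.

```bash
python3 - <<'E'
from h import *
import json
c=json.load(open("w1.json"))
cr=lambda p:((np.array(p)+.5)/2.6-.5+[110,0])
T=dict(A=(188,97),B=(519,82),C=(217,435),D=(520,420))
E=dict(A=((112,118),(268,92)),B=((520,5),(512,172)),C=((190,368),(256,486)),D=((470,364),(563,466)))
P={n:onplane(c,cr(T[n]),118) for n in T}
x,r=fit(np.array([P[n] for n in "ACDB"])); print("center",x[:2].round(1),"yaw",np.degrees(x[2]).round(1),"resid",r.round(1).tolist())
Q=np.array([[66,66],[-66,66],[-66,-66],[66,-66.]]);R=np.array([[np.cos(x[2]),-np.sin(x[2])],[np.sin(x[2]),np.cos(x[2])]])
for n,q in zip("ACDB",Q):
    e=[onplane(c,cr(k),113) for k in E[n]]; d=e[1]-e[0]
    print(n,"post",P[n].round(1),"fit",(R@q+x[:2]).round(1),"barlen",np.hypot(*d).round(1),"mid",((e[0]+e[1])/2).round(1),"ang",np.degrees(np.arctan2(d[1],d[0])).round(1))
from station import telemetry; s=telemetry.get_state(); print(s["tcp_pos"],s["tool_rot"])
# reference: camera-from-tool check at start pose: offset of camera vs TCP now
M=np.array(c["view"]);print("cam",-(M[:3,:3].T@M[:3,3]).round(1))
E
```

```text
center [ 567.9 -103.5] yaw -157.4 resid [[1.0, -2.2], [-0.5, -0.5], [0.2, 1.0], [-0.7, 1.6]]
A post [ 531.3 -187.6] fit [ 532.3 -189.7] barlen 63.1 mid [ 533.1 -187.9] ang 118.1
C post [ 654.7 -138.6] fit [ 654.2 -139.1] barlen 58.3 mid [ 652.1 -137.6] ang 46.5
D post [603.3 -18.2] fit [603.5 -17.2] barlen 62.0 mid [602.5 -18.7] ang 64.1
B post [482.3 -69.5] fit [481.6 -67.8] barlen 60.2 mid [483.8 -69.2] ang 19.5
[652.19467508 -57.46497068 259.31669618] [ 3.13933344e+00  2.48480538e-03 -2.78353173e+00]
cam [578.5 -86.9 414.1]
```

```bash
cat > d.py <<'E'
import sys,numpy as np
from station import telemetry
from scipy.spatial.transform import Rotation as Ro
N=dict(A=(532,-189.2),B=(482,-68.4),C=(654.3,-138.8),D=(603.5,-17.5))
s=telemetry.get_state();R=Ro.from_euler("xyz",s["tool_rot"]).as_matrix()
p=s["tcp_pos"]
if len(sys.argv)>2:
    n,z,yaw=sys.argv[1],float(sys.argv[2]),float(sys.argv[3])
    print("shift",(R.T@(np.array([*N[n],z])-p)).round(1),"roll",round((np.degrees(s["tool_rot"][2])-yaw+180)%360-180,1))
print("t",round(s["t"],2),"p",p.round(1),"yaw",np.degrees(s["tool_rot"])[2].round(1),"j6",s["qpos"][5].round(2),"F",s["force"].round(1),"M",s["wrist_torque"].round(3),"tq6",s["joint_torque"][5].round(3),"open",round(s["opening"],1))
E
python3 -m pendant '[[16,27,0,0,50],[16,27,0,0,50],[0,0,0,-10.7,50],[0,0,0,-10.7,50],[0,0,0,-10.7,50]]' >/dev/null
python3 -m pendant '[[0,0,0,-10.7,50],[0,0,50,0,50],[0,0,0,0,50],[0,0,0,0,50],[0,0,0,0,50]]'
python3 d.py D 95 -116
```

```text
t: 3.42
tcp_pos: [603.4, -15.4, 210.2]
tool_rot: [-3.139, 0.004, -2.026]
force: [-0.0, -0.0, -0.6]
opening: 43.5
shift [  2.4  -0.7 115.2] roll -0.1
t 3.42 p [603.4 -15.4 210.2] yaw -116.1 j6 -0.7 F [-0.  -0.  -0.6] M [ 0.064  0.04  -0.033] tq6 -0.0 open 43.5
```

```bash
python3 -m pendant '[[2.4,-0.7,40,0,50],[0,0,40,0,50],[0,0,35,0,50],[0,0,0,0,50],[0,0,0,0,50]]' 50
python3 d.py D 95 -116
python3 -m pendant '[[0,0,0,0,0],[0,0,0,0,0],[0,0,0,0,0],[0,0,0,0,0],[0,0,0,0,0]]' 50 >/dev/null
python3 d.py D 95 -116
python3 -m pendant '[[0,0,0,2,0],[0,0,0,2,0],[0,0,0,2,0],[0,0,0,2,0],[0,0,0,2,0]]' 50 >/dev/null
python3 d.py D 95 -116
```

```text
t: 4.05
tcp_pos: [611.3, -16.8, 102.9]
tool_rot: [-3.122, 0.015, -2.024]
force: [-0.1, 0.1, 0.4]
opening: 43.7
shift [4.2 6.9 7.7] roll 0.0
t 4.05 p [611.3 -16.8 102.9] yaw -116.0 j6 -0.69 F [-0.1  0.1  0.4] M [0.024 0.055 0.01 ] tq6 0.001 open 43.7
shift [ 5.5  1.  11. ] roll -0.1
t 4.67 p [606.6 -13.1 106.1] yaw -116.1 j6 -0.69 F [ 2.7 -3.2 -5.5] M [-0.884 -0.703 -0.03 ] tq6 -0.004 open 16.2
shift [ 5.7  1.1 10.9] roll -10.8
t 5.3 p [607.6 -13.7 106.1] yaw -126.8 j6 -0.88 F [ 0.7 -0.8 -2.8] M [-0.097 -0.126  0.055] tq6 0.178 open 16.8
```

```bash
python3 -m pendant '[[0,0,0,0,50],[0,0,0,0,50],[5,1,5,0,50],[1,0,5,0,50],[0,0,0,0,50]]' 50 >/dev/null
python3 d.py D 95 -126.7
```

```text
shift [-0.3  0.8  1.9] roll -0.1
t 5.92 p [604.  -18.2  96.9] yaw -126.8 j6 -0.87 F [0.2 0.1 0.2] M [-0.007  0.064 -0.049] tq6 0.003 open 42.9
```

```bash
python3 -m pendant '[[0,0.5,1,0,0],[0,0,0,0,0],[0,0,0,0,0],[0,0,0,2,0],[0,0,0,2,0]]' 50 >/dev/null
python3 d.py D 95 -126.7
python3 -m pendant '[[0,0,0,2,0],[0,0,0,2,0],[0,0,0,2,0],[0,0,0,2,0],[0,0,0,2,0]]' 50 >/dev/null
python3 d.py D 95 -126.7
python3 -m pendant '[[0,0,0,2,0],[0,0,0,2,0],[0,0,0,2,0],[0,0,0,2,0],[0,0,0,2,0]]' 50 >/dev/null
python3 d.py D 95 -126.7
```

```text
shift [0.  1.1 0.9] roll -4.4
t 6.55 p [604.3 -18.2  95.9] yaw -131.1 j6 -0.95 F [ 0.9 -0.9  0.7] M [0.118 0.145 0.021] tq6 0.191 open 16.6
shift [0.3 1.1 0.9] roll -15.1
t 7.17 p [604.4 -18.2  95.9] yaw -141.8 j6 -1.14 F [ 1.4 -1.  -1.5] M [-0.3   -0.153 -0.021] tq6 0.175 open 16.2
shift [0.5 1.1 0.9] roll -25.8
t 7.8 p [604.4 -18.3  96. ] yaw -152.5 j6 -1.32 F [ 0.9 -0.5 -0.5] M [-0.358 -0.188  0.025] tq6 0.141 open 16.4
```

```bash
for i in 1 2; do python3 -m pendant '[[0,0,0,1.5,0],[0,0,0,1.5,0],[0,0,0,1.5,0],[0,0,0,1.5,0],[0,0,0,1.5,0]]' 50 >/dev/null
python3 d.py; done
```

```text
t 8.43 p [604.5 -18.3  96. ] yaw -160.5 j6 -1.46 F [ 0.5 -1.1  0.1] M [-0.501 -0.225  0.054] tq6 0.066 open 16.7
t 9.05 p [604.4 -18.3  96. ] yaw -168.5 j6 -1.6 F [ 0.6 -0.7 -1.2] M [-0.588 -0.186  0.082] tq6 0.038 open 16.8
```

```bash
python3 -m pendant '[[0,0,0,0.8,0],[0,0,0,0.8,0],[0,0,0,0.8,0],[0,0,0,0.8,0],[0,0,0,0.8,0]]' 50 >/dev/null
python3 d.py
```

```text
t 9.68 p [604.4 -18.4  95.9] yaw -172.8 j6 -1.68 F [ 1.5 -0.3 -0.1] M [-0.618 -0.189  0.132] tq6 -0.046 open 16.8
```

```bash
cat >> d.py <<'E'
if len(sys.argv)>4:  # suggested path: n rows, roll first 10.7/row while translating (xy) evenly
    roll=(np.degrees(s["tool_rot"][2])-yaw+180)%360-180 if len(sys.argv)<6 else float(sys.argv[5])
    n_=int(sys.argv[4]); y=s["tool_rot"][2]; d=(np.array(N[n])-p[:2])/n_
    for i in range(n_):
        print([round(np.cos(y)*d[0]+np.sin(y)*d[1],1),round(np.sin(y)*d[0]-np.cos(y)*d[1],1)],round(roll/n_,1)); y-=np.radians(roll/n_)
E
python3 -m pendant '[[0,0,0,0,50],[0,0,0,0,50],[0,0,-42,0,50],[0,0,-42,0,50],[0,0,0,0,50]]' 50 >/dev/null
python3 d.py A 150 -62 11 -110.8
```

```text
shift [  90.7 -161.1   28.4] roll -110.9
t 10.3 p [601.5 -18.4 181.6] yaw -172.9 j6 -1.68 F [-0.5  0.5 -0.4] M [-0.011  0.064 -0.021] tq6 0.002 open 43.4
[np.float64(8.2), np.float64(-14.6)] -10.1
[np.float64(10.6), np.float64(-13.0)] -10.1
[np.float64(12.7), np.float64(-10.9)] -10.1
[np.float64(14.4), np.float64(-8.5)] -10.1
[np.float64(15.7), np.float64(-5.9)] -10.1
[np.float64(16.5), np.float64(-3.0)] -10.1
[np.float64(16.8), np.float64(-0.1)] -10.1
[np.float64(16.5), np.float64(2.8)] -10.1
[np.float64(15.8), np.float64(5.7)] -10.1
[np.float64(14.5), np.float64(8.4)] -10.1
[np.float64(12.8), np.float64(10.8)] -10.1
```

```bash
python3 -m pendant '[[8.2,-14.6,0,-10.1,50],[10.6,-13,0,-10.1,50],[12.7,-10.9,0,-10.1,50],[14.4,-8.5,0,-10.1,50],[15.7,-5.9,0,-10.1,50]]' >/dev/null
python3 -m pendant '[[16.5,-3,0,-10.1,50],[16.8,0,0,-10.1,50],[16.5,2.8,0,-10.1,50],[15.8,5.7,0,-10.1,50],[14.5,8.4,0,-10.1,50]]' >/dev/null
python3 -m pendant '[[12.8,10.8,5,-10.1,50],[0,0,15,0,50],[0,0,10,0,50],[0,0,0,0,50],[0,0,0,0,50]]' >/dev/null
python3 d.py A 95 -62
```

```text
shift [ 2.  -5.5 37.8] roll 3.3
t 12.18 p [ 526.3 -191.1  132.8] yaw -58.7 j6 0.63 F [0.6 0.1 0.4] M [-0.045  0.119  0.014] tq6 0.002 open 43.2
```

```bash
python3 -m pendant '[[2,-5.5,0,3.3,50],[0,0,0,0,50],[0,0,18,0,50],[0,0,18,0,50],[0,0,0,0,50]]' >/dev/null
python3 d.py A 95 -62

```

```text
shift [0.2 1.9 3.1] roll 0.1
t 12.8 p [ 533.6 -188.2   98.1] yaw -61.9 j6 0.57 F [ 0.3  0.2 -0.1] M [-0.049  0.091  0.001] tq6 0.001 open 43.4
```

```bash
python3 -m pendant '[[0,1.5,2,0,0],[0,0,0,0,0],[0,0,0,0,0],[0,0,0,5,0],[0,0,0,5,0]]' 50 >/dev/null
python3 d.py A 95 -62
python3 -m pendant '[[0,0,0,2,0],[0,0,0,2,0],[0,0,0,2,0],[0,0,0,2,0],[0,0,0,2,0]]' 50 >/dev/null
python3 d.py A 95 -62
```

```text
shift [-0.2  0.8  3.2] roll -10.2
t 13.43 p [ 532.8 -189.2   98.2] yaw -72.2 j6 0.39 F [ 2.9  0.3 -3.9] M [ 0.056 -0.327  0.013] tq6 0.458 open 16.4
shift [0.  1.3 3.2] roll -20.7
t 14.05 p [ 533.2 -189.1   98.3] yaw -82.7 j6 0.21 F [ 0.7  0.2 -2.5] M [-0.089 -0.101 -0.002] tq6 0.181 open 17.0
```

```bash
for i in 1 2; do python3 -m pendant '[[0,0,0,2,0],[0,0,0,2,0],[0,0,0,2,0],[0,0,0,2,0],[0,0,0,2,0]]' 50 >/dev/null
python3 d.py; done
```

```text
t 14.68 p [ 533.7 -189.    98.3] yaw -93.4 j6 0.02 F [ 1.5 -0.7 -2.8] M [-0.163 -0.187 -0.029] tq6 0.18 open 17.2
t 15.3 p [ 534.  -189.1   98.3] yaw -104.1 j6 -0.17 F [ 0.9 -1.4 -3.3] M [-0.211 -0.342  0.012] tq6 0.173 open 16.6
```

```bash
python3 -m pendant '[[0,0,0,2,0],[0,0,0,2,0],[0,0,0,2,0],[0,0,0,2,0],[0,0,0,2,0]]' 50 >/dev/null
python3 d.py;python3 -m pendant '[[0,0,0,1.5,0],[0,0,0,1.5,0],[0,0,0,1.5,0],[0,0,0,1.5,0],[0,0,0,1.5,0]]' 50 >/dev/null
python3 d.py
```

```text
t 15.93 p [ 534.5 -189.2   98.3] yaw -114.8 j6 -0.35 F [ 1.2  0.3 -3.8] M [-0.316 -0.506  0.005] tq6 0.144 open 16.6
t 16.55 p [ 534.7 -189.4   98.3] yaw -122.9 j6 -0.49 F [ 2.  -0.6 -3.2] M [-0.433 -0.576  0.067] tq6 0.074 open 16.1
```

```bash
python3 -m pendant '[[0,0,0,1.5,0],[0,0,0,1.5,0],[0,0,0,1.5,0],[0,0,0,1.5,0],[0,0,0,1.5,0]]' 50 >/dev/null
python3 d.py;python3 -m pendant '[[0,0,0,0.8,0],[0,0,0,0.8,0],[0,0,0,0.8,0],[0,0,0,0.8,0],[0,0,0,0.8,0]]' 50 >/dev/null
python3 d.py
```

```text
t 17.18 p [ 535.  -189.6   98.3] yaw -130.9 j6 -0.63 F [ 1.8 -0.2 -4.4] M [-0.588 -0.634  0.042] tq6 0.046 open 16.6
t 17.8 p [ 535.1 -189.7   98.3] yaw -135.1 j6 -0.71 F [ 1.1 -0.7 -3.3] M [-0.66  -0.626  0.116] tq6 -0.039 open 16.6
```

```bash
python3 -m pendant '[[0,0,0,0,50],[0,0,0,0,50],[0,0,-30,0,50],[0,0,-30,0,50],[0,0,0,0,50]]' 50 >/dev/null
python3 d.py B 140 -160.5 4 25.4
```

```text
shift [-49.9 121.5  22.5] roll 25.2
t 18.43 p [ 532.  -190.2  160.4] yaw -135.3 j6 -0.71 F [ 0.4 -0.1  0.1] M [-0.029  0.073 -0.01 ] tq6 -0.001 open 43.3
[np.float64(-12.6), np.float64(30.4)] 6.3
[np.float64(-9.1), np.float64(31.6)] 6.3
[np.float64(-5.6), np.float64(32.4)] 6.3
[np.float64(-1.9), np.float64(32.9)] 6.3
```

```bash
python3 -m pendant '[[-12.6,30.4,0,6.3,50],[-9.1,31.6,0,6.3,50],[-5.6,32.4,0,6.3,50],[-2,33,0,6.3,50],[0,0,0,0,50]]' >/dev/null
python3 d.py B 95 -160.5 1
```

```text
shift [-3.3 -6.2 63.8] roll -1.0
t 19.05 p [477.2 -64.9 158.9] yaw -161.5 j6 -1.42 F [-1.  -0.1 -0.3] M [-0.089 -0.048  0.086] tq6 -0.225 open 43.9
[np.float64(-3.4), np.float64(-4.9)] -1.0
```

```bash
python3 -m pendant '[[-3.3,-5.5,10,-1,50],[0,0,20,0,50],[0,0,20,0,50],[0,0,10,0,50],[0,0,0,0,50]]' >/dev/null
python3 d.py B 95 -160.5
```

```text
shift [-0.6  3.  -1.6] roll 0.1
t 19.68 p [482.4 -71.4  93.3] yaw -160.4 j6 -1.38 F [ 0.6 -0.1 -0.3] M [-0.047 -0.03  -0.015] tq6 -0.003 open 43.3
```

```bash
python3 -m pendant '[[-0.5,2.5,-2,0,0],[0,0,0,0,0],[0,0,0,0,0],[0,0,0,4,0],[0,0,0,4,0]]' 50 >/dev/null
python3 d.py B 95 -160.5
for i in 1 2; do python3 -m pendant '[[0,0,0,2,0],[0,0,0,2,0],[0,0,0,2,0],[0,0,0,2,0],[0,0,0,2,0]]' 50 >/dev/null
python3 d.py;done
```

```text
shift [1.4 1.1 2.1] roll -8.1
t 20.3 p [483.6 -69.2  97.1] yaw -168.6 j6 -1.53 F [ 2.2 -1.  -3.8] M [-0.679 -0.365  0.009] tq6 0.363 open 16.7
t 20.93 p [483.6 -69.5  97.1] yaw -179.1 j6 -1.71 F [ 0.6 -1.4 -3.1] M [-0.695 -0.344 -0.015] tq6 0.179 open 16.7
t 21.55 p [483.6 -69.7  97.1] yaw 170.2 j6 -1.9 F [ 1.1 -2.1 -3.3] M [-0.816 -0.386  0.058] tq6 0.172 open 16.7
```

```bash
python3 -m pendant '[[0,0,0,2,0],[0,0,0,2,0],[0,0,0,2,0],[0,0,0,2,0],[0,0,0,2,0]]' 50 >/dev/null
python3 d.py
```

```text
t 22.18 p [483.6 -69.9  97.1] yaw 159.5 j6 -2.09 F [-0.3 -2.4 -2.3] M [-0.905 -0.405  0.089] tq6 0.143 open 16.6
```

```bash
for i in 1 2; do python3 -m pendant '[[0,0,0,1.5,0],[0,0,0,1.5,0],[0,0,0,1.5,0],[0,0,0,1.5,0],[0,0,0,1.5,0]]' 50 >/dev/null
python3 d.py;done
```

```text
t 22.8 p [483.5 -70.1  97.1] yaw 151.5 j6 -2.23 F [-0.5 -2.4 -3.1] M [-1.026 -0.418  0.102] tq6 0.067 open 16.6
t 23.43 p [483.4 -70.2  97.1] yaw 143.5 j6 -2.37 F [ 0.6 -2.7 -3.1] M [-1.175 -0.43   0.114] tq6 0.041 open 16.4
```

```bash
python3 -m pendant '[[0,0,0,0.8,0],[0,0,0,0.8,0],[0,0,0,0.8,0],[0,0,0,0.8,0],[0,0,0,0.8,0]]' 50 >/dev/null
python3 d.py;python3 -m pendant '[[0,0,0,0,50],[0,0,0,0,50],[0,0,-30,0,50],[0,0,-30,0,50],[0,0,0,0,50]]' 50 >/dev/null
python3 d.py C 140 -133.5 8 -83
```

```text
t 24.05 p [483.3 -70.3  97.1] yaw 139.2 j6 -2.44 F [ 0.4 -3.2 -2.8] M [-1.187 -0.457  0.069] tq6 -0.041 open 16.8
shift [-174.1   58.7   17.5] roll -87.4
t 24.68 p [484.3 -69.6 159.6] yaw 139.1 j6 -2.45 F [-0.3  0.5 -0.9] M [-0.126 -0.031  0.006] tq6 -0.001 open 42.9
[np.float64(-21.7), np.float64(7.4)] -10.4
[np.float64(-22.7), np.float64(3.3)] -10.4
[np.float64(-22.9), np.float64(-0.8)] -10.4
[np.float64(-22.4), np.float64(-4.9)] -10.4
[np.float64(-21.2), np.float64(-8.9)] -10.4
[np.float64(-19.2), np.float64(-12.5)] -10.4
[np.float64(-16.6), np.float64(-15.8)] -10.4
[np.float64(-13.5), np.float64(-18.5)] -10.4
```

```bash
python3 -m pendant '[[-21.7,7.4,0,-10.7,50],[-22.7,3.3,0,-10.7,50],[-22.9,-0.8,0,-10.7,50],[-22.4,-4.9,0,-10.7,50],[-21.2,-8.9,0,-10.7,50]]' >/dev/null
python3 -m pendant '[[-19.2,-12.5,0,-10.7,50],[-16.6,-15.8,0,-10.7,50],[-13.5,-18.5,5,-10.7,50],[0,0,10,0,50],[0,0,0,0,50]]' >/dev/null
python3 d.py C 95 -133
```

```text
shift [ 5.8 -5.1 36.2] roll -1.9
t 25.93 p [ 655.5 -132.   131.3] yaw -134.9 j6 -0.8 F [-0.4  0.4 -0.6] M [-0.103  0.018  0.018] tq6 0.016 open 43.6
```

```bash
python3 -m pendant '[[5.8,-5.1,0,-1.9,50],[0,0,0,0,50],[0,0,18,0,50],[0,0,16,0,50],[0,0,0,0,50]]' >/dev/null
python3 d.py C 95 -133
```

```text
shift [-0.7 -3.5 -0.9] roll -0.2
t 26.55 p [ 651.3 -136.9   94.2] yaw -133.2 j6 -0.76 F [-0.1 -0.2  0. ] M [-0.089 -0.05  -0.01 ] tq6 -0.001 open 43.4
```

```bash
python3 -m pendant '[[-0.7,-3.3,-1,0,0],[0,0,0,0,0],[0,0,0,0,0],[0,0,0,4,0],[0,0,0,4,0]]' 50 >/dev/null
python3 d.py C 95 -133
for i in 1 2; do python3 -m pendant '[[0,0,0,2,0],[0,0,0,2,0],[0,0,0,2,0],[0,0,0,2,0],[0,0,0,2,0]]' 50 >/dev/null
python3 d.py;done
```

```text
shift [0.8 1.5 0.8] roll -8.4
t 27.18 p [ 655.8 -139.5   95.7] yaw -141.4 j6 -0.9 F [-0.1  0.9 -0.8] M [0.079 0.032 0.   ] tq6 0.364 open 16.8
t 27.8 p [ 655.9 -139.6   95.8] yaw -152.0 j6 -1.08 F [ 0.5 -0.7 -1.9] M [-0.311 -0.263  0.029] tq6 0.175 open 16.7
t 28.43 p [ 656.  -139.8   95.8] yaw -162.7 j6 -1.27 F [-0.4 -1.1 -1.3] M [-0.391 -0.246  0.037] tq6 0.141 open 16.7
```

```bash
for i in 1 2; do python3 -m pendant '[[0,0,0,1.5,0],[0,0,0,1.5,0],[0,0,0,1.5,0],[0,0,0,1.5,0],[0,0,0,1.5,0]]' 50 >/dev/null
python3 d.py;done
python3 -m pendant '[[0,0,0,0.8,0],[0,0,0,0.8,0],[0,0,0,0.8,0],[0,0,0,0.8,0],[0,0,0,0.8,0]]' 50 >/dev/null
python3 d.py
```

```text
t 29.05 p [ 656.1 -139.9   95.8] yaw -170.7 j6 -1.41 F [-0.3 -0.8 -2. ] M [-0.455 -0.287  0.057] tq6 0.078 open 16.8
t 29.68 p [ 656.  -140.    95.8] yaw -178.7 j6 -1.55 F [-0.6 -1.3 -3.6] M [-0.793 -0.208  0.039] tq6 0.062 open 16.5
t 30.3 p [ 656.  -140.1   95.8] yaw 177.0 j6 -1.62 F [ 0.3 -0.8 -1.6] M [-0.605 -0.326  0.091] tq6 -0.021 open 17.0
```

```bash
sed -i 's/^N=.*/N=dict(A=(533.8,-189.4),B=(483,-69.5),C=(655.5,-139.7),D=(604.2,-18.2))/' d.py
python3 -m pendant '[[0,0,0,0,50],[0,0,0,0,50],[0,0,-30,0,50],[0,0,-30,0,50],[0,0,0,0,50]]' 50 >/dev/null
python3 d.py D 140 -172.8 4 -10.2
```

```text
shift [ 59.  119.2  22.1] roll -10.2
t 30.93 p [ 657.2 -140.9  157.9] yaw 177.0 j6 -1.63 F [ 0.2 -0.3 -0.7] M [-0.046 -0.092 -0.005] tq6 -0.003 open 42.8
[np.float64(14.9), np.float64(29.9)] -2.5
[np.float64(13.5), np.float64(30.6)] -2.5
[np.float64(12.1), np.float64(31.1)] -2.5
[np.float64(10.7), np.float64(31.6)] -2.5
```

```bash
python3 -m pendant '[[15,30,0,-2.5,50],[13.5,30.6,0,-2.5,50],[12.1,31.1,5,-2.5,50],[10.7,31.6,5,-2.5,50],[0,0,5,0,50]]' >/dev/null
python3 d.py D 95 -172.8
```

```text
shift [-4.4 -6.  47.9] roll -0.1
t 31.55 p [600.2 -14.2 143.1] yaw -172.9 j6 -1.66 F [ 0.7 -0.1 -0.3] M [-0.124 -0.025 -0.001] tq6 -0.019 open 43.8
```

```bash
python3 -m pendant '[[-4.4,-5.6,5,0,50],[0,0,18,0,50],[0,0,18,0,50],[0,0,5,0,50],[0,0,0,0,50]]' >/dev/null
python3 d.py D 95 -172.8
```

```text
shift [ 1.3  4.3 -1.9] roll -0.4
t 32.17 p [606.  -22.3  92.9] yaw -173.2 j6 -1.64 F [-1.  -0.   0.9] M [-0.067 -0.041 -0.024] tq6 -0.003 open 43.5
```

```bash
python3 -m pendant '[[1.3,4,-2,0,0],[0,0,0,0,0],[0,0,0,0,0],[0,0,0,0.8,0],[0,0,0,0.8,0]]' 50 >/dev/null
python3 d.py D 95 -172.8
python3 -m pendant '[[0,0,0,0.8,0],[0,0,0,0.8,0],[0,0,0,0.8,0],[0,0,0,0.8,0],[0,0,0,0.8,0]]' 50 >/dev/null
python3 d.py
```

```text
shift [1.2 0.  2. ] roll -2.1
t 32.8 p [605.4 -18.2  97. ] yaw -174.9 j6 -1.68 F [ 0.1  0.1 -1.4] M [-0.57  -0.239  0.109] tq6 -0.036 open 17.1
t 33.42 p [605.4 -18.3  97. ] yaw -179.1 j6 -1.75 F [-0.7  0.9 -0.1] M [-0.213 -0.109  0.13 ] tq6 -0.052 open 16.8
```

```bash
for i in 1 2; do python3 -m pendant '[[0,0,0,2.5,0],[0,0,0,2.5,0],[0,0,0,2.5,0],[0,0,0,1.5,0],[0,0,0,1.5,0]]' 50 >/dev/null
python3 d.py;done
```

```text
t 34.05 p [605.4 -18.6  97. ] yaw 169.9 j6 -1.94 F [-1.4  1.2 -0.3] M [-0.281 -0.192  0.172] tq6 -0.045 open 16.5
t 34.67 p [605.4 -18.8  97.1] yaw 158.9 j6 -2.13 F [-0.2 -0.6 -0.5] M [-0.21  -0.167  0.278] tq6 -0.101 open 17.2
```

```bash
python3 -m pendant '[[0,0,0,2.5,0],[0,0,0,2.5,0],[0,0,0,2.5,0],[0,0,0,1.5,0],[0,0,0,1.5,0]]' 50 >/dev/null
python3 d.py; python3 -m pendant '[[0,0,0,1.5,0],[0,0,0,1.5,0],[0,0,0,1.5,0],[0,0,0,1.5,0],[0,0,0,1.5,0]]' 50 >/dev/null
python3 d.py
```

```text
t 35.3 p [605.3 -19.1  97.1] yaw 147.9 j6 -2.33 F [-1.2 -1.  -0.2] M [-0.297 -0.24   0.256] tq6 -0.143 open 16.8
t 35.92 p [605.1 -19.2  97. ] yaw 139.9 j6 -2.47 F [-0.9 -1.4 -1.2] M [-0.403 -0.242  0.315] tq6 -0.172 open 16.4
```

```bash
python3 -m pendant '[[0,0,0,1.2,0],[0,0,0,1.2,0],[0,0,0,1.2,0],[0,0,0,1.2,0],[0,0,0,1.2,0]]' 50 >/dev/null
python3 d.py;python3 -m pendant '[[0,0,0,0,50],[0,0,0,0,50],[0,0,-30,0,50],[0,0,-30,0,50],[0,0,0,0,50]]' 50 >/dev/null
python3 d.py A 140 -135.1 9 -91.5
```

```text
t 36.55 p [605.  -19.4  97.1] yaw 133.5 j6 -2.58 F [-1.6 -0.5 -0. ] M [-0.368 -0.251  0.323] tq6 -0.227 open 16.8
shift [ -73.6 -168.8   15.3] roll -91.6
t 37.17 p [606.7 -20.6 158.4] yaw 133.3 j6 -2.58 F [-0.3  0.1 -0.5] M [-0.129 -0.078 -0.026] tq6 0.001 open 43.1
[np.float64(-8.1), np.float64(-18.8)] -10.2
[np.float64(-4.7), np.float64(-19.9)] -10.2
[np.float64(-1.1), np.float64(-20.4)] -10.2
[np.float64(2.5), np.float64(-20.3)] -10.2
[np.float64(6.1), np.float64(-19.5)] -10.2
[np.float64(9.4), np.float64(-18.1)] -10.2
[np.float64(12.5), np.float64(-16.2)] -10.2
[np.float64(15.1), np.float64(-13.7)] -10.2
[np.float64(17.3), np.float64(-10.8)] -10.2
```

```bash
python3 -m pendant '[[-8.1,-18.8,0,-10.2,50],[-4.7,-19.9,0,-10.2,50],[-1.1,-20.4,0,-10.2,50],[2.5,-20.3,0,-10.2,50],[6.1,-19.5,0,-10.2,50]]' >/dev/null
python3 -m pendant '[[9.4,-18.1,0,-10.2,50],[12.5,-16.2,0,-10.2,50],[15,-13.7,0,-10.2,50],[17,-10.8,5,-10.2,50],[0,0,5,0,50]]' >/dev/null
python3 d.py A 95 -135.1
python3 -m pendant '[[0,0,5,0,50],[0,0,0,0,50],[0,0,0,0,50],[0,0,0,0,50],[0,0,0,0,50]]' >/dev/null
python3 d.py A 95 -135.1
```

```text
shift [-5.2 -1.6 39.9] roll 2.9
t 38.42 p [ 530.6 -193.5  134.9] yaw -132.2 j6 -0.64 F [ 0.1 -0.2  0.1] M [-0.053 -0.065 -0.028] tq6 0.305 open 43.2
shift [-3.5 -2.6 33.4] roll 2.7
t 39.05 p [ 530.8 -191.3  128.5] yaw -132.4 j6 -0.64 F [ 0.3 -0.1 -0.2] M [-0.084 -0.039  0.039] tq6 -0.004 open 43.5
```

```bash
python3 -m pendant '[[-3.5,-2.6,0,2.7,50],[0,0,17,0,50],[0,0,14,0,50],[0,0,0,0,50],[0,0,0,0,50]]' >/dev/null
python3 d.py A 95 -135.1
```

```text
shift [0.9 0.8 2.9] roll -0.1
t 39.67 p [ 535.2 -189.4   97.9] yaw -135.2 j6 -0.69 F [-0.1 -0.4 -0.1] M [-0.069  0.024 -0.022] tq6 -0.004 open 43.8
```

```bash
python3 -m pendant '[[0.8,0.7,2,0,0],[0,0,0,0,0],[0,0,0,0,0],[0,0,0,0.8,0],[0,0,0,0.8,0]]' 50 >/dev/null
python3 d.py A 95 -135.1
for i in 1 2; do python3 -m pendant '[[0,0,0,2.5,0],[0,0,0,2.5,0],[0,0,0,2.5,0],[0,0,0,1.5,0],[0,0,0,1.5,0]]' 50 >/dev/null
python3 d.py;done
```

```text
shift [0.4 0.9 1.9] roll -1.7
t 40.3 p [ 534.8 -189.8   96.9] yaw -136.8 j6 -0.72 F [-1.8  0.6 -1.6] M [-0.303 -0.243  0.129] tq6 -0.041 open 16.8
t 40.92 p [ 535.  -190.1   96.9] yaw -147.7 j6 -0.91 F [-0.5 -0.6 -1.8] M [-0.49  -0.273  0.078] tq6 -0.009 open 17.1
t 41.55 p [ 535.2 -190.4   96.9] yaw -158.7 j6 -1.1 F [-0.9 -0.9 -1.7] M [-0.482 -0.287  0.23 ] tq6 -0.056 open 17.1
```

```bash
for i in 1 2; do python3 -m pendant '[[0,0,0,2.5,0],[0,0,0,2.5,0],[0,0,0,2.5,0],[0,0,0,1.5,0],[0,0,0,1.5,0]]' 50 >/dev/null
python3 d.py;done
```

```text
t 42.17 p [ 535.3 -190.8   96.9] yaw -169.6 j6 -1.3 F [-1.  -1.6 -0.8] M [-0.576 -0.34   0.237] tq6 -0.108 open 16.9
t 42.8 p [ 535.4 -191.2   97. ] yaw 179.4 j6 -1.49 F [-0.7 -0.9 -1.2] M [-0.742 -0.351  0.294] tq6 -0.141 open 16.8
```

```bash
python3 -m pendant '[[0,0,0,1.5,0],[0,0,0,1.5,0],[0,0,0,1.5,0],[0,0,0,1.5,0],[0,0,0,1.5,0]]' 50 >/dev/null
python3 d.py;python3 -m pendant '[[0,0,0,1.2,0],[0,0,0,1.2,0],[0,0,0,1.2,0],[0,0,0,0.8,0],[0,0,0,0.8,0]]' 50 >/dev/null
python3 d.py;python3 -m pendant '[[0,0,0,0,50],[0,0,0,0,50],[0,0,-30,0,50],[0,0,-30,0,50],[0,0,0,0,50]]' 50 >/dev/null
python3 d.py B 140 -40.8 10
```

```text
t 43.42 p [ 535.4 -191.4   96.9] yaw 171.4 j6 -1.63 F [-0.8 -1.  -0.8] M [-0.938 -0.313  0.305] tq6 -0.165 open 16.6
t 44.05 p [ 535.3 -191.6   97. ] yaw 165.8 j6 -1.72 F [-1.1 -1.7 -1.6] M [-1.034 -0.308  0.38 ] tq6 -0.258 open 16.5
shift [ 81.6 104.6  23.6] roll -153.6
t 44.67 p [ 536.7 -191.8  158. ] yaw 165.6 j6 -1.73 F [ 0.5 -0.2 -0.4] M [-0.086 -0.077 -0.001] tq6 -0.001 open 43.0
[np.float64(8.2), np.float64(10.5)] -15.4
[np.float64(5.2), np.float64(12.3)] -15.4
[np.float64(1.7), np.float64(13.2)] -15.4
[np.float64(-1.9), np.float64(13.2)] -15.4
[np.float64(-5.3), np.float64(12.3)] -15.4
[np.float64(-8.3), np.float64(10.4)] -15.4
[np.float64(-10.8), np.float64(7.8)] -15.4
[np.float64(-12.5), np.float64(4.7)] -15.4
[np.float64(-13.3), np.float64(1.2)] -15.4
[np.float64(-13.1), np.float64(-2.4)] -15.4
```

```bash
python3 d.py C 140 177 4
```

```text
shift [-102.8   79.7   15.7] roll -11.4
t 44.67 p [ 536.7 -191.8  158. ] yaw 165.6 j6 -1.73 F [ 0.5 -0.2 -0.4] M [-0.086 -0.077 -0.001] tq6 -0.001 open 43.0
[np.float64(-25.5), np.float64(20.0)] -2.8
[np.float64(-26.5), np.float64(18.7)] -2.8
[np.float64(-27.4), np.float64(17.4)] -2.8
[np.float64(-28.2), np.float64(16.0)] -2.8
```

```bash
python3 -m pendant '[[-25.5,20,0,-2.8,50],[-26.5,18.7,0,-2.8,50],[-27.4,17.4,5,-2.8,50],[-26,14,5,-2.8,50],[0,0,0,0,50]]' >/dev/null
python3 d.py C 95 177
```

```text
shift [-4.8 -3.1 44.9] roll -0.1
t 45.3 p [ 652.7 -138.   140.1] yaw 176.9 j6 -1.62 F [-0.   1.2 -0.3] M [-0.125 -0.065  0.005] tq6 0.038 open 43.7
```

```bash
python3 -m pendant '[[-2.5,-2,5,0,50],[0,0,18,0,50],[0,0,18,0,50],[0,0,0,0,50],[0,0,0,0,50]]' >/dev/null
python3 d.py C 95 177
```

```text
shift [-6.2  0.3 -1. ] roll -0.3
t 45.92 p [ 649.2 -139.6   94.3] yaw 176.7 j6 -1.62 F [-0.3 -0.2  0.2] M [-0.123 -0.176  0.023] tq6 -0.005 open 43.5
```

```bash
python3 -m pendant '[[-5.5,0.3,-1,0,30],[0,0,0,0,0],[0,0,0,0,0],[0,0,0,0,0],[0,0,0,0.8,0]]' 50 >/dev/null
python3 d.py C 95 177
for i in 1 2; do python3 -m pendant '[[0,0,0,2.5,0],[0,0,0,2.5,0],[0,0,0,2.5,0],[0,0,0,1.5,0],[0,0,0,1.5,0]]' 50 >/dev/null
python3 d.py;done
```

```text
shift [0.5 0.3 2. ] roll -1.1
t 46.55 p [ 656.1 -140.1   97. ] yaw 175.9 j6 -1.63 F [ 0.2 -0.  -1.5] M [-0.466 -0.18   0.096] tq6 0.032 open 17.0
t 47.17 p [ 656.  -140.3   97. ] yaw 165.0 j6 -1.82 F [-0.8  0.8 -0.6] M [-0.456 -0.202  0.139] tq6 0.013 open 16.8
t 47.8 p [ 656.  -140.4   96.9] yaw 154.0 j6 -2.02 F [-0.9 -1.2 -1.8] M [-0.387 -0.564  0.184] tq6 -0.039 open 17.0
```

```bash
for i in 1 2 3; do python3 -m pendant '[[0,0,0,2.5,0],[0,0,0,2.5,0],[0,0,0,2.5,0],[0,0,0,1.5,0],[0,0,0,1.5,0]]' 50 >/dev/null
python3 d.py;done
```

```text
t 48.42 p [ 655.9 -140.6   97. ] yaw 143.0 j6 -2.21 F [ 0.1 -0.8 -0.4] M [-0.336 -0.266  0.238] tq6 -0.09 open 16.8
t 49.05 p [ 655.8 -140.8   96.9] yaw 131.9 j6 -2.4 F [-1.8 -0.8 -0.3] M [-0.29  -0.326  0.272] tq6 -0.127 open 16.2
t 49.67 p [ 655.6 -140.8   96.9] yaw 120.9 j6 -2.59 F [-1.8 -1.7  0.3] M [-0.213 -0.357  0.278] tq6 -0.159 open 16.4
```

```bash
python3 -m pendant '[[0,0,0,1.5,0],[0,0,0,1.5,0],[0,0,0,1.5,0],[0,0,0,0.8,0],[0,0,0,0.8,0]]' 50 >/dev/null
python3 d.py;python3 -m pendant '[[0,0,0,0,50],[0,0,0,0,50],[0,0,-30,0,50],[0,0,-30,0,50],[0,0,0,0,50]]' 50 >/dev/null
python3 d.py B 140 -40.8 15 -155
```

```text
t 50.3 p [ 655.5 -140.9   96.8] yaw 114.4 j6 -2.7 F [-2.4 -0.4  0.2] M [-0.27  -0.381  0.351] tq6 -0.251 open 16.4
shift [ 137.3 -129.1   28.2] roll 155.1
t 50.92 p [ 658.1 -142.4  157.9] yaw 114.3 j6 -2.71 F [ 0.8  0.6 -0.8] M [-0.161 -0.078 -0.048] tq6 0.002 open 43.0
[np.float64(9.2), np.float64(-8.6)] -10.3
[np.float64(10.6), np.float64(-6.9)] -10.3
[np.float64(11.7), np.float64(-4.8)] -10.3
[np.float64(12.4), np.float64(-2.7)] -10.3
[np.float64(12.6), np.float64(-0.4)] -10.3
[np.float64(12.5), np.float64(1.9)] -10.3
[np.float64(12.0), np.float64(4.1)] -10.3
[np.float64(11.0), np.float64(6.2)] -10.3
[np.float64(9.8), np.float64(8.1)] -10.3
[np.float64(8.2), np.float64(9.7)] -10.3
[np.float64(6.3), np.float64(11.0)] -10.3
[np.float64(4.2), np.float64(11.9)] -10.3
[np.float64(2.0), np.float64(12.5)] -10.3
[np.float64(-0.3), np.float64(12.6)] -10.3
[np.float64(-2.5), np.float64(12.4)] -10.3
```

```bash
python3 d.py B 140 -40.8 20 -205 | tr -d '\n' | sed 's/np.float64//g'
```

```text
shift [ 137.3 -129.1   28.2] roll 155.1t 50.92 p [ 658.1 -142.4  157.9] yaw 114.3 j6 -2.71 F [ 0.8  0.6 -0.8] M [-0.161 -0.078 -0.048] tq6 0.002 open 43.0[(6.9), (-6.5)] -10.2[(8.0), (-5.2)] -10.2[(8.8), (-3.7)] -10.2[(9.3), (-2.0)] -10.2[(9.5), (-0.4)] -10.2[(9.4), (1.3)] -10.2[(9.0), (3.0)] -10.2[(8.3), (4.5)] -10.2[(7.4), (6.0)] -10.2[(6.2), (7.2)] -10.2[(4.8), (8.2)] -10.2[(3.3), (8.9)] -10.2[(1.7), (9.3)] -10.2[(-0.0), (9.5)] -10.2[(-1.7), (9.3)] -10.2[(-3.3), (8.9)] -10.2[(-4.9), (8.1)] -10.2[(-6.2), (7.1)] -10.2[(-7.4), (5.9)] -10.2[(-8.3), (4.5)] -10.2
```

```bash
python3 -m pendant '[[6.9,-6.5,0,-10.2,50],[8,-5.2,0,-10.2,50],[8.8,-3.7,0,-10.2,50],[9.3,-2,0,-10.2,50],[9.5,-0.4,0,-10.2,50]]' >/dev/null
python3 -m pendant '[[9.4,1.3,0,-10.2,50],[9,3,0,-10.2,50],[8.3,4.5,0,-10.2,50],[7.4,6,0,-10.2,50],[6.2,7.2,0,-10.2,50]]' >/dev/null
python3 -m pendant '[[4.8,8.2,0,-10.2,50],[3.3,8.9,0,-10.2,50],[1.7,9.3,0,-10.2,50],[0,9.5,0,-10.2,50],[-1.7,9.3,0,-10.2,50]]' >/dev/null
python3 -m pendant '[[-3.3,8.9,0,-10.2,50],[-4.9,8,0,-10.2,50],[-6.2,7,5,-10.2,50],[-7.4,5.9,5,-8,50],[0,0,0,0,50]]' >/dev/null
python3 d.py B 95 -40.8
```

```text
shift [  8.5 -13.9  44.5] roll -7.5
t 53.42 p [470.6 -74.3 140.4] yaw -48.3 j6 0.62 F [0.2 0.2 0.2] M [-0.018 -0.053 -0.027] tq6 0.204 open 43.7
```

```bash
python3 -m pendant '[[6,-13,0,-7.3,50],[0,0,0,0,50],[0,0,10,0,50],[0,0,0,0,50],[0,0,0,0,50]]' >/dev/null
python3 d.py B 95 -40.8
```

```text
shift [ 2.9 -1.3 32.7] roll -0.7
t 54.05 p [482.7 -70.  127.8] yaw -41.5 j6 0.73 F [ 0.1 -0.1 -0. ] M [-0.032 -0.041 -0.004] tq6 0.002 open 43.8
```

```bash
python3 -m pendant '[[2.5,-1,10,-0.7,50],[0,0,14,0,50],[0,0,8,0,50],[0,0,0,0,50],[0,0,0,0,50]]' >/dev/null
python3 d.py B 95 -40.8; python3 -c "
from station import telemetry;print(telemetry.get_state()['tool_rot'])"
```

```text
shift [ 0.5 -0.7 -2.1] roll 0.0
t 54.67 p [482.  -69.6  93. ] yaw -40.8 j6 0.75 F [-0.1  0.5 -0.1] M [-0.134 -0.053 -0.014] tq6 0.001 open 43.5
[ 3.11792674  0.09158042 -0.71181673]
```

```bash
python3 -m pendant '[[0.4,-0.7,-2,0,30],[0,0,0,0,0],[0,0,0,0,0],[0,0,0,0,0],[0,0,0,0.8,0]]' 50 >/dev/null
python3 d.py B 95 -40.8
for i in 1 2; do python3 -m pendant '[[0,0,0,2.5,0],[0,0,0,2.5,0],[0,0,0,2.5,0],[0,0,0,1.5,0],[0,0,0,1.5,0]]' 50 >/dev/null
python3 d.py;done
```

```text
shift [-0.4 -0.6  1. ] roll -0.8
t 55.3 p [482.9 -70.3  95.9] yaw -41.6 j6 0.74 F [-0.2 -0.9 -0.4] M [ 0.148 -0.211  0.089] tq6 -0.048 open 16.8
t 55.92 p [482.8 -70.4  96. ] yaw -52.6 j6 0.55 F [-2.3 -2.3  0.1] M [-0.211 -0.118  0.215] tq6 -0.072 open 16.8
t 56.55 p [482.6 -70.5  96. ] yaw -63.7 j6 0.36 F [-2.2 -2.8  0.4] M [-0.189 -0.182  0.229] tq6 -0.129 open 16.9
```

```bash
python3 -m pendant '[[0,0,0,2.5,0],[0,0,0,2.5,0],[0,0,0,2.5,0],[0,0,0,1.5,0],[0,0,0,1.5,0]]' 50 >/dev/null
python3 d.py;python3 -m pendant '[[0,0,0,1.5,0],[0,0,0,1,0],[0,0,0,0.8,0],[0,0,0,0.8,0],[0,0,0,0.8,0]]' 50 >/dev/null
python3 d.py
```

```text
t 57.17 p [482.4 -70.5  96.1] yaw -74.7 j6 0.16 F [-4.1 -1.2  3.1] M [0.19  0.179 0.3  ] tq6 -0.169 open 16.8
t 57.8 p [482.3 -70.5  96.1] yaw -79.9 j6 0.07 F [-2.7 -2.9  0.5] M [-0.096 -0.258  0.343] tq6 -0.254 open 17.0
```

```bash
python3 -m pendant '[[0,0,0,0,50],[0,0,0,0,50],[0,0,-30,0,50],[0,0,-30,0,50],[0,0,0,0,50]]' 50 >/dev/null
python3 d.py D 140 -46.5 4
```

```text
shift [ -31.8 -124.3    9.9] roll -33.4
t 58.42 p [488.5 -72.1 157. ] yaw -79.9 j6 0.06 F [0.3 0.6 0. ] M [-0.056 -0.013 -0.017] tq6 -0.004 open 42.8
[np.float64(-8.2), np.float64(-30.8)] -8.4
[np.float64(-3.6), np.float64(-31.7)] -8.4
[np.float64(1.0), np.float64(-31.9)] -8.4
[np.float64(5.6), np.float64(-31.4)] -8.4
```

```bash
python3 -m pendant '[[-8.2,-30.8,0,-8.4,50],[-3.6,-31.7,0,-8.4,50],[1,-31.9,0,-8.4,50],[5,-26,0,-7,50],[0,0,0,0,50]]' >/dev/null
python3 d.py D 95 -46.5;python3 -c "
from station import telemetry;print(telemetry.get_state()['tool_rot'])"
```

```text
shift [ 8.7 -4.5 49.5] roll -0.3
t 59.05 p [599.4 -17.2 145.2] yaw -46.8 j6 0.58 F [ 0.5  0.1 -0. ] M [-0.175  0.03  -0.013] tq6 0.151 open 43.6
[ 3.10658819  0.09307414 -0.81688629]
```

```bash
python3 -m pendant '[[7.5,-4,5,0,50],[0,0,18,0,50],[0,0,16,0,50],[0,0,5,0,50],[0,0,0,0,50]]' >/dev/null
python3 d.py D 95 -46.5
```

```text
shift [ 1.2 -2.9  1.6] roll -0.6
t 59.67 p [601.4 -19.4  96.8] yaw -47.1 j6 0.59 F [-0.4  0.9  0.4] M [-0.09  -0.097  0.003] tq6 0.001 open 43.5
```

```bash
python3 -m pendant '[[1.2,-2.7,0,-0.6,30],[0,0,0,0,0],[0,0,0,0,0],[0,0,0,0.8,0],[0,0,0,0.8,0]]' 50 >/dev/null
python3 d.py D 95 -46.5
python3 -m pendant '[[0,0,0,0.8,0],[0,0,0,0.8,0],[0,0,0,0.8,0],[0,0,0,0.8,0],[0,0,0,0.8,0]]' 50 >/dev/null
python3 d.py
```

```text
shift [-0.7 -0.5  3.3] roll -1.6
t 60.3 p [604.6 -19.2  98.2] yaw -48.1 j6 0.57 F [ 0.1 -0.9 -1.2] M [ 0.111 -0.223  0.325] tq6 -0.297 open 17.0
t 60.92 p [604.5 -19.2  98.2] yaw -52.3 j6 0.49 F [-2.2 -2.2 -0.5] M [-0.216  0.048  0.404] tq6 -0.301 open 16.6
```

```bash
python3 -m pendant '[[0,0,0,0,60],[0,0,0,0,60],[0,0,-30,0,60],[0,0,-40,0,60],[0,0,-40,0,60]]' 50
python3 -m pendant '[[0,0,0,0,60],[0,0,0,0,60],[0,0,0,0,60],[0,0,0,0,60],[0,0,0,0,60]]'
python3 - <<'E'
from station import capture,ticket
import cv2
cv2.imwrite("pics/end.png",cv2.resize(capture("scene")["image"],(800,600)))
ticket.job_done()
E
```

```text
t: 61.55
tcp_pos: [614.0, -22.7, 206.8]
tool_rot: [3.091, 0.094, -0.917]
force: [1.6, 0.3, 0.0]
opening: 50.9
t: 62.18
tcp_pos: [615.0, -22.0, 207.9]
tool_rot: [3.094, 0.093, -0.917]
force: [-0.5, 0.4, 0.6]
opening: 52.2
the job is handed in; nothing more can be done
```

View pics/end.png

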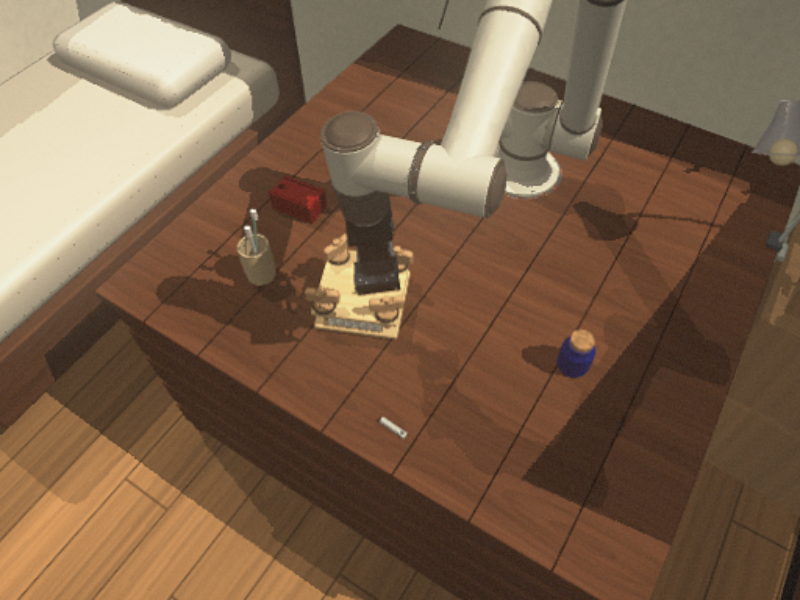

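I turned all four wing nuts down in two crosswise rounds and handed the job in at about 62 s. The gripper was open and about 95 mm above the posts. The final picture shows the jar, holder, box and clipper at their starting pixels: (577,355), (257,262), (299,200) and (393,428).

I labelled the nuts A–D by where they appear in the pictures (A is diagonal to D, B to C) and did not match them to numbers 1–4.

| Round | Order | Turning effort at the end of each visit |
|---|---|---|
| Light bite | D, A, B, C | about 0.11–0.13 N m (5–6 N of clamp) |
| Firm | D, A, C, B | about 0.34–0.35 N m (17–19 N of clamp) |

- **Last check:** I went back to D after all four were firm. It had not slackened, and I turned it about 6° more, to about 0.39 N m (roughly 20 N). I did not re-check A and C after their neighbours were tightened.
- **How sure the clamp forces are:** they come from torque, and friction varies by 15 percent. The single wrist torque readings were noisy (about ±0.03 N m), so I relied mainly on the last joint's torque, corrected for speed. The two mostly agreed, but some single readings differed by up to 0.08 N m.
- **Tilt:** the tool had drifted to about 5° of tilt by the last two grips. The pinches still held and turned normally.

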